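# Pin the hold-down bar over the slide tray

## Task

Get the slide tray ready for transport: swing the raised hold-down bar fully down over the tray by pressing on its black thumb pad, then push the red-handled locking pin from the right through the three aligned holes (lug, bar tongue, lug) until the red handle rests against the right-hand lug, and let go. Do not touch the slide tray, and leave the black film pot and the petri dish where they are.

Things in the scene. Friction and masses are not known exactly. Their poses are not given: they have to be found in the camera images.
- cradle: Blue base plate 144 (x) x 150 (y) x 10 mm, fixed, origin at the centre of its underside; +x to the back wall, -y to the right. A slide tray stands on it. Two aluminium clevis lugs at x = -52 mm, each 30 (x) x 10 (y) mm, tops 60 mm above the worktop, fill y = -17.5 to +17.5 mm with a gap between for the bar's tongue; a 16.5 mm hole runs along y through both, 44 mm above the worktop
- entry (a point): centre of the pin hole on the outer (right-hand, -y) face of the right lug, 44 mm above the worktop; axes are the cradle's; the pin goes in from here along the cradle's +y
- pivot (a point): hinge axis of the bar, 52 mm behind the cradle's centre, 44 mm above the worktop; the axis runs along the cradle's y
- thumb_pad (a point): centre of the top of the black thumb pad (34 x 36 mm) on the bar's free end: 104 mm from the hinge axis along the bar, 29 mm above its centre line; axes are the bar's (x towards the hinge, z the pad's normal). The 12 mm thick tongue below the pad has a 16.5 mm hole on the centre line. Bar fully down: pad top 73 mm above the worktop
- bar (a joint): hinge angle of the hold-down bar in rad: 0 is fully down on its stop, where its hole lines up with the lugs; positive is free end raised, at most 1.0. Friction holds it wherever it is left; about 1 to 3 N on the thumb pad moves it
- slide_tray: clear open slide tray 60 x 110 x 26 mm, fixed on the cradle under the bar; not to be touched. Origin at the centre of its underside, 10 mm above the worktop
- pin: loose locking pin, 112 mm long, 110 g, flat on the worktop: red grip block 50 (x) x 26 (y) x 14 (z) mm; from its +x end a steel rod 14 mm in diameter, 62 mm long, the last 12 mm tapering to 7 mm. Origin: centre of the block's underside; x along the rod to its tip, z up; rod axis 7 mm above the underside. Centre of mass about 33 mm from the origin towards the tip
- pin_shoulder (a point): on the rod's axis at the +x end face of the red block, 25 mm from the block's centre; this face comes to rest against the right-hand lug
- pin_tip (a point): tip of the rod, 62 mm from the shoulder
- film_pot: black film pot 34 mm in diameter, 52 mm tall, standing loose at the front left; origin at the centre of its underside; not to be moved
- petri: petri dish 88 mm in diameter, 16 mm high, loose at the right of the pin; origin at the centre of its underside; not to be moved
Things that resemble listed ones, but are neither listed nor needed, are in the scene too. Of the things like the pin, leave any that is orange; of the rest the smaller one is meant.

How it is judged:
On the way:
1. the hold-down bar is fully down (within 0.05 rad) (value of joint bar below 0.05 rad), for 0.2 s.
At the end, for the whole second after the job is handed in: The bar is within 0.05 rad of fully down; the pin runs along the hole (within 0.15 rad) from right to left through both lugs and the bar's tongue, its tip out at the left (over 35 mm left of the cradle's centre line), its shoulder within 7 mm of the hole's mouth on the right lug; the pin is at rest (value of joint bar below 0.05 rad and distance between pin_shoulder and entry below 0.007 m and angle between the x axis of pin and the y axis of cradle, either way round below 0.15 rad and y of pin_tip in the frame of cradle above 0.035 m and linear speed of pin below 0.02 m/s); the robot touches nothing.
It fails at once if the slide tray is touched with more than 3 N (contact force between any of the arm, the fingers, pin and slide_tray above 3 N).
It fails at once if the film pot or the petri dish is moved more than 20 mm (distance of any of film_pot, petri from where it was at the start of the episode above 0.02 m).
It also fails if it takes over 67 s, if anything falls off the work surface, if the arm or the gripper's body presses on something with over 40 N, if the wrist force passes 120 N, or if a joint passes its speed limit or range.

## Robot

A 6-joint arm with a two-finger parallel gripper is mounted at the origin on the work surface; the furniture and walls round the work are solid. World frame = base frame: x ahead of the robot, y to its left, z up, the work surface at z = 0. Lengths are in m, angles in rad, forces in N, time in s.
With the tool pointing down it reaches from about 0.35 to 0.775 m from the base axis. Payload 7.3 kg.
Tool frame: the origin (TCP) lies midway between the tips of the shut fingers; the grasp point (between the pads) lies grasp_offset behind it (grasp_offset is the distance from the TCP to the grasp point, in m); z points along the fingers, y is the line along which they close (so a half turn about z gives the same grasp; the last joint's range is limited). The gripper opens to 92 mm and grips with 3 to 60 N. Pads are 19 mm wide; open, the fingers measure 130 mm over their backs; the gripper's body (75 mm by 190 mm) begins 47 mm behind the grasp point.
Start: joints at [0.995, 0.342, 1.524, -0, 1.275, -0.146], TCP at [0.219, 0.477, 0.227] pointing down, gripper open.
Joint ranges: [-2.53, 2.53], [-0.77, 2.02], [0.04, 2.7], [-1, 4.14], [0.28, 2.66], [-3.11, 3.11]. Speed limits (rad/s): [2.57, 2.57, 3.14, 3.14, 3.14, 3.14].

## Interface

Orientations are given as [roll, pitch, yaw] about the fixed x, y, z axes, in that order (R = Rz(yaw) Ry(pitch) Rx(roll)).
In Python, from cell import * gives the robot as it stands.
- The arm moves only by the tool step_arm, never from a script. Its argument "plan" is a list of rows, each a list of 5 numbers: the closure, from -1 (fully open) to 1 (shut), then the shift along the tool's x, y, z in m, then the turn about the tool's z in rad. In form: [[hand, x, y, z, twist], ...]. A call has 1 to 20 rows; each row is the pose to reach, as a shift and turn from the pose commanded when the call began, along the tool's axes at that moment; what a row does not reach only later rows make up. A row lasts 1/8 s, in which the tool goes at most 62.5 mm and 10.7 degrees, less where a joint would pass 70% of its speed; a pose out of reach is approached as far as the arm can. A call with a gripper value outside its range is refused whole. The fingers move at their own pace and stop on an object; "grip_force" is the grip in N (left out, the last holds). Time passes only in rows, so rows that repeat a pose let the fingers close. It gives the time, the measured TCP pose, the force, the opening and the grip force at its end, in the units of the state.
- observe(): the state, without advancing time (a new reading comes with each control period).
- read_camera(name): name is "scene" or "top"; returns a dict with "img" (400x640x3 uint8, red, green, blue), "range_z" (400x640 float32, m along the optical axis (not along the pixel's ray), 0 where there is no reading), "fx", "fy", "cx", "cy" (pixels), "R" (3x3) and "t" (3): a world point X has camera coordinates R X + t. Camera axes: x right, y down, z forward; pixel columns grow to the right and rows downward; lengths in m; the calibration is good to about 2 mm. A picture is of the moment at which its call begins.
- hand_in(): hands the job in; it is judged then, once.
The state is a dict: "time": time; "qpos": joint angles; "qvel": joint speeds; "joint_efforts": joint torques, N m; "tool_pos": TCP position; "tool_rot": TCP orientation; "contact_force": force on the tool from outside, world axes, zero at the start; "torque": the same for the moment, N m; "opening": finger opening in m; "grip_force": force on a finger pad.
Only numpy, scipy, OpenCV 4.12 (cv2) and the standard library are available. Lean on these libraries where they do the work, as an engineer would, in place of code of your own. Each camera call takes 0.05 s, during which the arm holds its last target. There are 200 camera calls.

## Working session

There is one attempt and no reset: what is moved stays moved. The work goes in short steps, Python scripts to look and compute and a tool call to move; the robot and the scene stay as the last step left them, time stands still between calls to the robot, and variables do not carry over. Pictures are saved under pics/ and viewed, at most 10 in all, crops included, and the job is handed in when it is done.

Besides the shell and the picture viewer there is one more tool, called after "Call:" as name([rows], argument=value, ...), one row to a line, values as JSON. step_arm: Moves the arm, as the interface text tells. Its arguments: {"type":"object","properties":{"plan":{"type":"array","items":{"type":"array","items":{"type":"number"}}},"grip_force":{"type":"number"}},"required":["plan"]}

```bash
mkdir -p pics; python3 - <<'E'
from cell import *
import cv2,numpy as np
for n in("top","scene"):
    c=read_camera(n); cv2.imwrite(f"pics/{n}0.png",c["img"][:,:,::-1]); np.savez(f"{n}0.npz",**c)
    print(n,c["fx"],c["cx"],c["cy"],c["R"].round(3).tolist(),c["t"].round(3).tolist())
s=observe();print(s)
E
```

```text
top 432.9550362207744 312.6518035982187 198.87687103749383 [[0.004, -1.0, -0.03], [-0.989, 0.0, -0.146], [0.146, 0.03, -0.989]] [-0.046, 0.424, 1.229]
scene 458.4345268128345 317.03492945229743 204.63744780726395 [[0.899, -0.438, -0.021], [-0.225, -0.418, -0.88], [0.377, 0.796, -0.474]] [-0.391, 0.119, 1.213]
{'time': 0.1, 'qpos': array([ 9.95003114e-01,  3.42652043e-01,  1.52490058e+00, -1.19075779e-06,
        1.27539135e+00, -1.46028360e-01]), 'qvel': array([-0.00012884, -0.00168449, -0.00174293, -0.00097713, -0.001494  ,
       -0.00107739]), 'joint_efforts': array([ 1.84435332e-03, -4.32005274e+01, -2.44695318e+01,  7.19766947e-02,
        5.24856162e-02, -8.39102790e-05]), 'tool_pos': array([0.21854541, 0.47696382, 0.22612227]), 'tool_rot': array([-3.14025554e+00, -1.95504786e-04,  2.71182802e+00]), 'contact_force': array([-0.38910616, -1.07238736,  0.1900819 ]), 'torque': array([ 0.01262296, -0.04375996, -0.04403693]), 'grip_force': 0.0, 'opening': 0.0915911726698155}
```

View pics/top0.png

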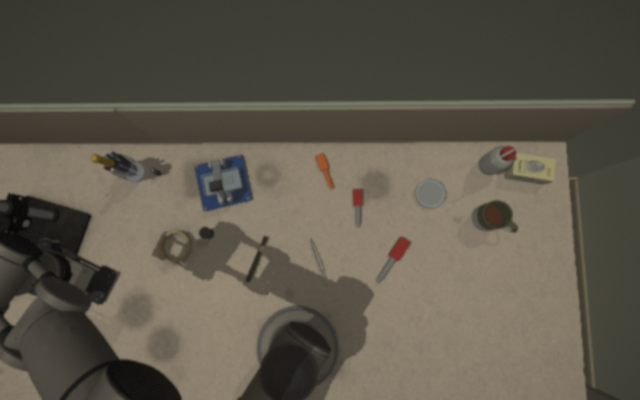

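View pics/scene0.png

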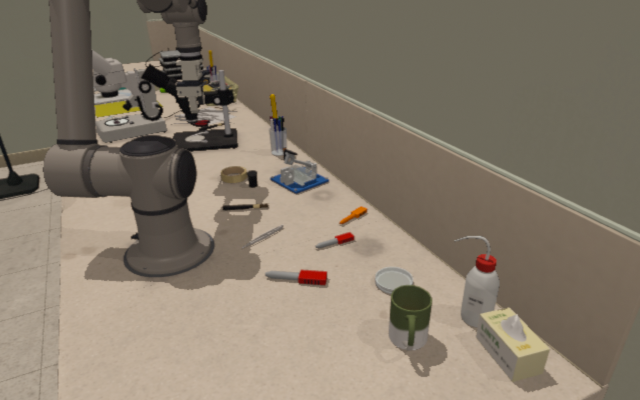

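The top view shows the blue cradle at (224,182) with its bar raised, and the small red pin with its block at (358,196) and tip at (358,226). The orange decoy is at (325,170), the large red decoy at (395,258), the petri dish at (430,193) and the film pot at (206,232).

```bash
cat > h.py <<'E'
import numpy as np,cv2
def ray(c,uv,z):
    uv=np.atleast_2d(np.asarray(uv,float)); d=np.c_[(uv[:,0]-c["cx"])/c["fx"],(uv[:,1]-c["cy"])/c["fy"],np.ones(len(uv))]@c["R"]
    o=-c["R"].T@c["t"]; return o+d*((z-o[2])/d[:,2])[:,None]
def cloud(c,m):
    v,u=np.nonzero(m&(c["range_z"]>0)); r=c["range_z"][v,u]
    P=np.c_[(u-c["cx"])/c["fx"]*r,(v-c["cy"])/c["fy"]*r,r]
    return (P-c["t"])@c["R"],u,v
def hsv(c): return cv2.cvtColor(np.ascontiguousarray(c["img"]),cv2.COLOR_RGB2HSV)
def comps(m,amin=20):
    n,l,s,ce=cv2.connectedComponentsWithStats(m.astype(np.uint8)); return [(s[i,4],ce[i],l==i) for i in range(1,n) if s[i,4]>=amin]
def proj(c,X):
    p=np.atleast_2d(X)@c["R"].T+c["t"]; return np.c_[c["fx"]*p[:,0]/p[:,2]+c["cx"],c["fy"]*p[:,1]/p[:,2]+c["cy"]]
def rect(c,m,z):
    v,u=np.nonzero(m); P=ray(c,np.c_[u,v],z)[:,:2]; (ce,sz,a)=cv2.minAreaRect((P*1000).astype(np.float32)); return np.round(ce,1),np.round(sz,1),round(a,1),np.round(P.mean(0)*1000,1)
E
python3 - <<'E'
from h import *
for n in("top","scene"):
    c=dict(np.load(n+"0.npz")); H=hsv(c); h,s,v=[H[...,i].astype(int) for i in range(3)]
    print(n)
    for nm,m,z in(("blue",(h>100)&(h<130)&(s>110)&(v>40),.010),("red",((h<5)|(h>174))&(s>150)&(v>60),.014 if n=="top" else .010)):
        for a,ce,k in comps(m): print(nm,a,ce.round(1),*rect(c,k,z))
c=dict(np.load("top0.npz"))
m=np.zeros((400,640),bool); m[150:215,190:260]=1
P,u,v=cloud(c,m)
for lo,hi in((.005,.015),(.03,.05),(.05,.065),(.065,.09),(.09,.2)):
    k=(P[:,2]>lo)&(P[:,2]<hi); print(lo,hi,k.sum(), P[k].mean(0).round(4), cv2.minAreaRect((P[k,:2]*1000).astype(np.float32)) if k.sum()>3 else'')
# pin cloud
m[:]=0; m[185:232,345:372]=1; P,u,v=cloud(c,m); k=P[:,2]>.004; print("pin",k.sum(),P[k].mean(0),cv2.minAreaRect((P[k,:2]*1000).astype(np.float32)))
im=c["img"][:,:,::-1]
a=cv2.resize(im[145:220,185:265],None,fx=7,fy=7,interpolation=3)
cc=np.load("scene0.npz")["img"][:,:,::-1]; b=cv2.resize(cc[140:200,265:335],None,fx=7,fy=7,interpolation=3)
o=np.zeros((525,800,3),np.uint8)
o[:490,:400]=cv2.resize(a,(400,490)) if 0 else cv2.resize(a,(400,375))[:].copy() if 0 else np.vstack([cv2.resize(a,(400,375)),np.zeros((115,400,3),np.uint8)])
o[:343,400:]=cv2.resize(b,(400,343)); cv2.imwrite("pics/crop.png",o)
E
```

```text
top
blue 146 [238.2 165.3] [517.  169.1] [106.3  39.2] 38.5 [529.5 179.7]
blue 292 [206.2 188.8] [466.  273.3] [135.   44.5] 16.3 [458.1 273.9]
blue 49 [245.1 195.2] [437.4 157. ] [13.8 42.1] 52.4 [438.5 156.5]
red 26 [505.9 149.2] [ 575.2 -615.9] [ 7.9 28.5] 26.6 [ 575.  -616.2]
red 30 [510.5 156.1] [ 553.1 -628.5] [10.1 28.5] 29.7 [ 554.  -628.4]
red 106 [357.2 197. ] [ 432.2 -176.7] [20.5 41.8] 89.4 [ 432.4 -175.8]
red 213 [399.2 248.3] [ 282.7 -295. ] [29.4 58.9] 56.4 [ 282.7 -294.8]
scene
blue 26 [279.2 124.6] [629.8 788.8] [142.4  11.5] 70.0 [630.9 792.8]
blue 327 [301.2 183.5] [472.2 217.4] [140.3 151.2] 13.6 [465.9 182.6]
red 42 [201.3 122.3] [ 327.9 1007.8] [58.8 51.9] 60.3 [ 326.1 1003. ]
red 135 [344.4 237.7] [ 428.6 -177.7] [53.9 36.6] 3.3 [ 430.1 -178.4]
red 275 [485.5 263.1] [ 678.3 -437.1] [74.9 44. ] 45.2 [ 676.9 -438.7]
red 362 [312.2 276.9] [ 279.8 -293.2] [51.5 66.5] 56.8 [ 279.8 -293.1]
0.005 0.015 1409 [0.476  0.221  0.0104] ((483.57281494140625, 226.43182373046875), (189.18814086914062, 174.23348999023438), 1.001793384552002)
0.03 0.05 179 [0.481  0.2255 0.0375] ((479.7969970703125, 225.87319946289062), (120.48869323730469, 117.0799789428711), 62.47379684448242)
0.05 0.065 201 [0.4865 0.2244 0.0574] ((477.0338439941406, 226.51370239257812), (130.24253845214844, 47.78071594238281), 14.102139472961426)
0.065 0.09 76 [0.4728 0.2223 0.0752] ((461.7515563964844, 218.31553649902344), (84.3814926147461, 21.474327087402344), 21.779666900634766)
0.09 0.2 171 [0.4459 0.2166 0.1146] ((443.76263427734375, 218.11090087890625), (44.78313446044922, 36.18273162841797), 12.211299896240234)
pin 260 [ 0.41337263 -0.17630481  0.01259178] ((406.8664855957031, -190.18067932128906), (113.26921081542969, 64.224609375), 15.532777786254883)
```

View pics/crop.png

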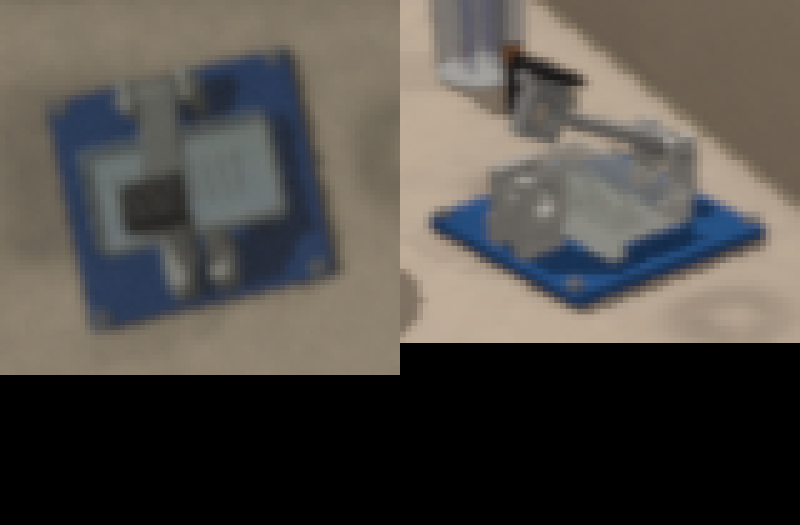

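The crop shows the cradle yawed by about +0.22 rad, with the bar's black pad raised near crop pixel (155,205). The lugs are at (185,265) and (222,262).

```bash
python3 - <<'E'
from h import *
from cell import *
try: print("go",grasp_offset)
except Exception as e: print(e)
c=dict(np.load("top0.npz")); H=hsv(c); h,s,v=[H[...,i].astype(int) for i in range(3)]
m=(h>100)&(h<130)&(s>100)&(v>30); w=np.zeros_like(m); w[150:215,190:255]=1
print("cradle top",rect(c,m&w,.010))
cs=dict(np.load("scene0.npz")); 
Hs=hsv(cs); hs,ss,vs=[Hs[...,i].astype(int) for i in range(3)]
w=np.zeros_like(m); w[160:200,260:335]=1
print("cradle scene",rect(cs,(hs>100)&(hs<130)&(ss>100)&(vs>30)&w,.008))
# black pad
w[:]=0; w[180:195,206:226]=1
k=w&(v<60)&(s<110); P,_,_=cloud(c,k); print("pad",k.sum(),P.mean(0),P.std(0),[x[1] for x in comps(k)])
# pin: red centroid, rod centroid
k=((h<8)|(h>172))&(s>130)&(v>50); 
for a,ce,q in comps(k):
    if abs(ce[0]-357)<6: rc=ce; print("red",a,rect(c,q,.014))
print(v[205:230:3,350:368]); print(s[205:230:3,350:368])
k=((hs<8)|(hs>172))&(ss>130)&(vs>50)
E
```

```text
go 0.0188
cradle top (array([477.8, 224.9]), array([136.2, 143.3]), 13.6, array([478.4, 229.5]))
cradle scene (array([474.8, 221.6]), array([143.6, 152.1]), 13.6, array([467.6, 187.6]))
pad 112 [0.4478375  0.21710366 0.11788934] [0.00803649 0.00937352 0.00538128] [array([215.84821429, 185.67857143])]
red 124 (array([ 432.2, -175.3]), array([23.5, 41.8]), 89.4, array([ 432.5, -176.1]))
[[140 133 127 116 110 107 107 109 108 104 102 105 110 119 127 133 135 136]
 [143 140 138 134 124 108 100 102 101  93  91 102 121 133 136 137 138 138]
 [143 143 140 137 128 112 103 103 102  92  90 103 124 138 141 140 141 141]
 [140 140 139 138 128 111 101 103 102  93  89 102 124 137 140 140 140 141]
 [142 139 137 137 127 112 102 103 102  94  89 104 125 136 137 137 138 140]
 [142 140 140 138 131 116 104 103 102  94  90 104 126 137 139 139 139 138]
 [143 142 142 140 132 120 107 103 102  95  97 116 132 140 141 140 138 138]
 [142 142 142 141 136 130 123 115 110 108 118 133 139 139 139 139 139 140]
 [143 143 142 142 143 140 140 139 141 140 140 140 140 140 140 142 143 142]]
[[ 55  54  62  86 111 114 110  98  99 110 120 104  72  58  54  54  53  54]
 [ 55  55  54  53  53  42  28  18  20  27  42  53  55  54  53  54  54  54]
 [ 55  55  55  54  52  43  30  20  23  25  42  52  56  55  54  55  52  54]
 [ 53  53  55  55  54  44  28  20  20  25  40  53  56  56  55  55  55  52]
 [ 56  55  56  54  54  48  30  20  20  22  37  51  55  54  52  54  55  56]
 [ 56  55  55  55  55  46  32  20  18  22  37  49  53  52  53  53  55  55]
 [ 53  54  54  55  54  51  36  22  18  24  42  53  54  53  54  53  52  52]
 [ 56  56  56  54  53  53  50  40  39  42  52  56  53  55  55  55  53  55]
 [ 57  55  54  54  53  55  55  55  56  55  55  56  56  55  55  54  55  56]]
```

Call:
step_arm([
  [1, -0.05, -0.022, 0.01, -0.13],
  [1, -0.1, -0.044, 0.02, -0.27],
  [1, -0.16, -0.07, 0.03, -0.4],
  [1, -0.21, -0.092, 0.04, -0.53],
  [1, -0.265, -0.116, 0.055, -0.666],
  [1, -0.32, -0.14, 0.07, -0.666],
  [1, -0.32, -0.14, 0.07, -0.666],
  [1, -0.32, -0.14, 0.07, -0.666],
  [1, -0.32, -0.14, 0.07, -0.666],
])

```text
time: 1.23
tool_pos: [0.4505, 0.2178, 0.157]
tool_rot: [3.141, 0.0, -2.904]
contact_force: [0.4, -0.2, 0.2]
opening: 0.0064
grip_force: 0.0
```

```bash
python3 - <<'E'
from h import *
from cell import *
c=read_camera("scene"); cv2.imwrite("pics/s1.png",cv2.resize(c["img"][100:240,220:400,::-1],None,fx=4,fy=4))
s=observe(); print(s["time"],s["tool_pos"],s["tool_rot"],s["contact_force"],s["opening"])
E
```

```text
1.275 [0.45056399 0.21785795 0.15710697] [ 3.14135193e+00  4.82853429e-04 -2.90326702e+00] [-0.1911445  -0.29675754 -0.352751  ] 0.0027853900136780864
```

View pics/s1.png

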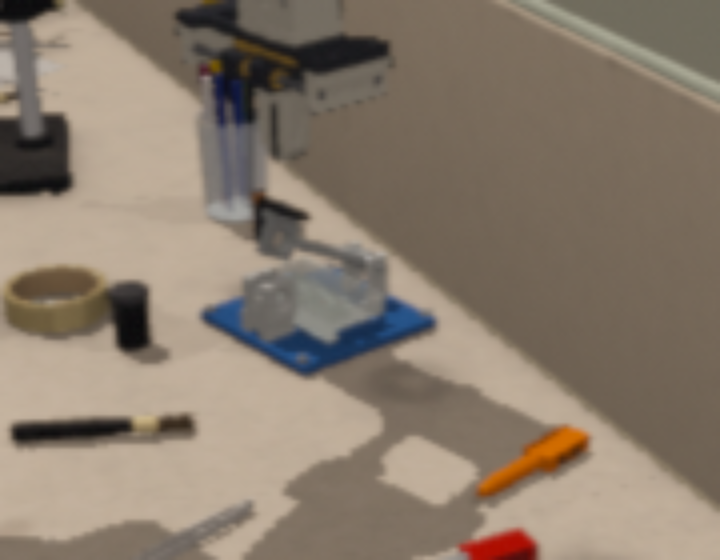

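The closed fingers (crop pixel 285,155) are right above the black pad (280,210).

Call:
step_arm([
  [1, 0, 0, 0.015, 0],
  [1, 0, 0, 0.03, 0],
  [1, 0, 0, 0.038, 0],
  [1, 0.003, 0, 0.043, 0],
  [1, 0.006, 0, 0.048, 0],
  [1, 0.01, 0, 0.053, 0],
  [1, 0.013, 0, 0.058, 0],
  [1, 0.016, 0, 0.063, 0],
  [1, 0.018, 0, 0.068, 0],
  [1, 0.02, 0, 0.073, 0],
  [1, 0.022, 0, 0.078, 0],
  [1, 0.024, 0, 0.082, 0],
  [1, 0.024, 0, 0.084, 0],
  [1, 0.024, 0, 0.085, 0],
  [1, 0.024, 0, 0.085, 0],
])

```text
time: 3.15
tool_pos: [0.4276, 0.211, 0.073]
tool_rot: [-3.142, -0.0, -2.905]
contact_force: [-5.8, -2.0, 16.1]
opening: 0.0007
grip_force: 8.0
```

Call:
step_arm([
  [1, 0.024, 0, 0, 0],
  [1, 0.024, 0, 0, 0],
  [1, 0, 0, -0.04, 0],
  [1, 0, 0, -0.08, 0],
  [1, 0.01, -0.05, -0.09, 0.05],
  [1, 0.02, -0.11, -0.09, 0.1],
  [-0.3, 0.035, -0.17, -0.09, 0.15],
  [-0.3, 0.05, -0.23, -0.09, 0.2],
  [-0.3, 0.065, -0.29, -0.07, 0.237],
  [-0.3, 0.075, -0.34, -0.05, 0.237],
  [-0.3, 0.082, -0.379, -0.03, 0.237],
  [-0.3, 0.082, -0.379, -0.01, 0.237],
  [-0.3, 0.082, -0.379, -0.01, 0.237],
  [-0.3, 0.082, -0.379, -0.01, 0.237],
])

```text
time: 4.9
tool_pos: [0.4372, -0.1764, 0.0822]
tool_rot: [-3.141, 0.0, 3.141]
contact_force: [-0.1, -1.0, 0.3]
opening: 0.0594
grip_force: 0.0
```

```bash
python3 - <<'E'
from h import *
from cell import *
a=read_camera("scene"); b=read_camera("top")
for n,c in(("scene",a),("top",b)):
    H=hsv(c); h,s,v=[H[...,i].astype(int) for i in range(3)]
    w=np.zeros_like(h,bool)
    for ar,ce,k in comps(((h<8)|(h>172))&(s>130)&(v>40)): print(n,ar,ce.round(1),rect(c,k,.011))
    np.savez(n+"1.npz",**c)
o=np.vstack([cv2.resize(a["img"][140:265,260:420],(480,375)),])
p=cv2.resize(b["img"][140:240,180:390],(630,300)) 
o=np.zeros((600,800,3),np.uint8); o[:300,:384]=cv2.resize(a["img"][140:265,260:420],(384,300)); o[300:,:630]=p
cv2.imwrite("pics/s2.png",o[:,:,::-1]); s=observe(); print(s["time"],s["tool_pos"],s["tool_rot"],s["opening"],s["contact_force"])
E
```

```text
scene 140 [344.4 237.8] (array([ 429.3, -180.6]), array([40. , 53.5]), 87.2, array([ 429.1, -180.3]))
scene 286 [485.6 263. ] (array([ 676.6, -438.4]), array([76.1, 44.6]), 37.9, array([ 676.1, -439.7]))
scene 381 [312.3 277. ] (array([ 278.9, -294.1]), array([53.7, 66. ]), 62.4, array([ 279.3, -294.9]))
top 35 [506.  149.1] (array([ 576.6, -618.3]), array([10.6, 31.2]), 26.6, array([ 575.9, -617.7]))
top 40 [510.4 156.1] (array([ 553.9, -629.8]), array([12.3, 33.6]), 29.7, array([ 554.8, -629.5]))
top 231 [398.8 248.6] (array([ 281.9, -294.6]), array([31.4, 61.5]), 55.4, array([ 281.8, -294.3]))
5.0 [ 0.43749655 -0.17635028  0.08258224] [-3.14085191e+00  1.39052482e-03 -3.14137385e+00] 0.05962740846818906 [-0.01870259 -0.00567471 -0.0677846 ]
```

View pics/s2.png

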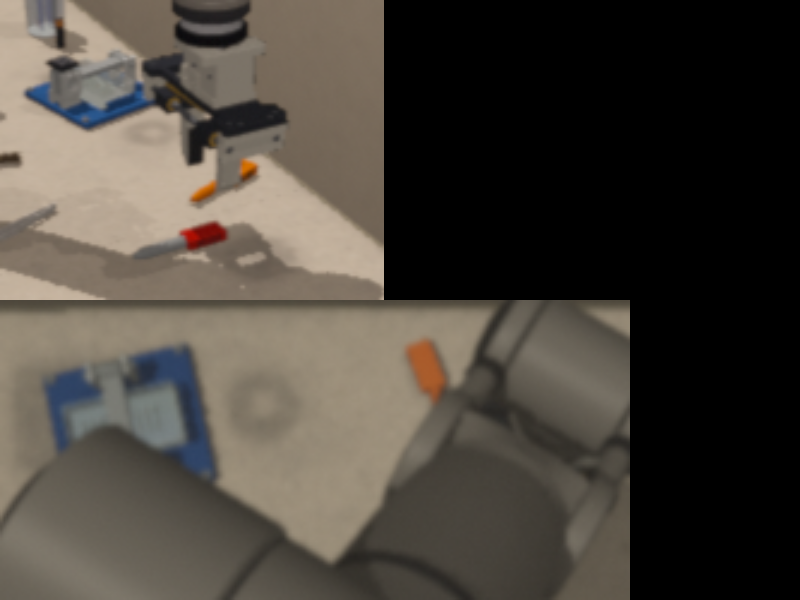

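The bar lies flat on the cradle, and the gripper is over the red block (crop pixel 205,235).

Call:
step_arm([
  [-0.3, 0, 0, 0.03, 0],
  [-0.3, 0, 0, 0.055, 0],
  [-0.3, 0, 0, 0.07, 0],
  [-0.3, 0, 0, 0.077, 0],
  [-0.3, 0, 0, 0.077, 0],
  [0.3, 0, 0, 0.077, 0],
  [1, 0, 0, 0.077, 0],
  [1, 0, 0, 0.077, 0],
  [1, 0, 0, 0.077, 0],
  [1, 0, 0, 0.077, 0],
], grip_force=45)

```text
time: 6.25
tool_pos: [0.4371, -0.1767, 0.0049]
tool_rot: [-3.142, 0.0, 3.141]
contact_force: [0.1, -0.1, 2.7]
opening: 0.0256
grip_force: 44.9
```

Call:
step_arm([
  [1, 0, 0, -0.03, 0],
  [1, 0, 0, -0.07, 0],
  [1, -0.003, 0.03, -0.09, 0.16],
  [1, -0.006, 0.06, -0.09, 0.32],
  [1, -0.009, 0.09, -0.09, 0.48],
  [1, -0.012, 0.12, -0.09, 0.64],
  [1, -0.015, 0.15, -0.09, 0.8],
  [1, -0.018, 0.18, -0.09, 0.96],
  [1, -0.021, 0.21, -0.08, 1.12],
  [1, -0.022, 0.24, -0.07, 1.28],
  [1, -0.022, 0.252, -0.06, 1.335],
  [1, -0.022, 0.252, -0.05, 1.335],
  [1, -0.022, 0.252, -0.037, 1.335],
  [1, -0.022, 0.252, -0.037, 1.335],
  [1, -0.022, 0.252, -0.037, 1.335],
  [1, -0.022, 0.252, -0.037, 1.335],
])

```text
time: 8.25
tool_pos: [0.4595, 0.0751, 0.0421]
tool_rot: [3.141, 0.0, 1.805]
contact_force: [0.1, 0.3, -1.8]
opening: 0.0252
grip_force: 44.9
```

```bash
python3 - <<'E'
from h import *
from cell import *
a=read_camera("scene"); b=read_camera("top")
for n,c in(("scene",a),("top",b)): np.savez(n+"2.npz",**c)
o=np.zeros((600,800,3),np.uint8)
o[:,:400]=cv2.resize(b["img"][140:230,200:260],(400,600),interpolation=cv2.INTER_CUBIC)
o[:400,400:]=cv2.resize(a["img"][140:210,265:335],(400,400),interpolation=cv2.INTER_CUBIC)
cv2.imwrite("pics/s3.png",o[:,:,::-1]); s=observe(); print(s["time"],s["tool_pos"],s["tool_rot"],s["opening"],s["contact_force"],s["torque"])
E
```

```text
8.35 [0.45942805 0.0752406  0.04207056] [3.14074593e+00 1.38920627e-04 1.80564244e+00] 0.025278560986581735 [-0.98314582 -0.89412228 -0.96015147] [-0.13235163  0.04392251  0.02285826]
```

View pics/s3.png

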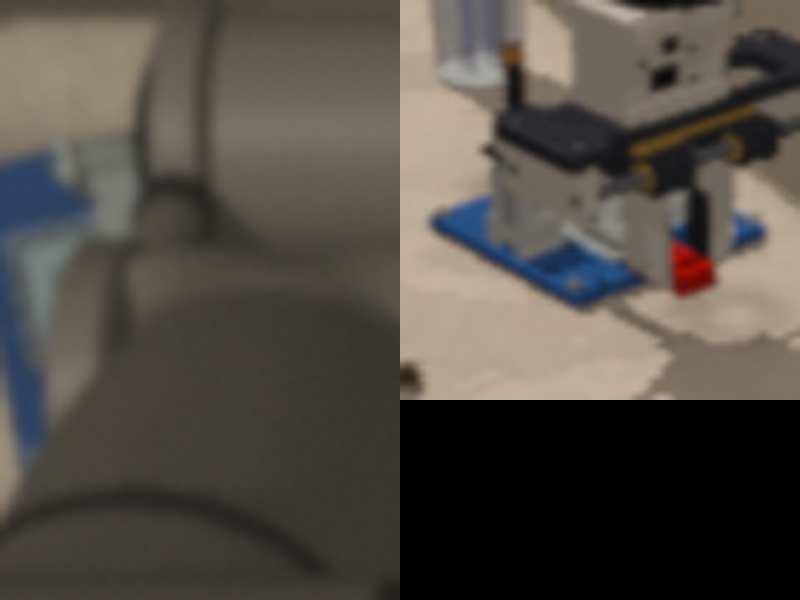

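The body hides the rod here (red block at crop 690,265). I'll check the lug position in the earlier pictures instead.

```bash
python3 - <<'E'
from h import *
yaw=.236; C=np.array([.477,.2235]); R=np.array([[np.cos(yaw),-np.sin(yaw)],[np.sin(yaw),np.cos(yaw)]])
for n,w in(("top0",(150,215,190,255)),("scene1",(140,200,260,335)),("scene0",(140,200,260,335))):
    c=dict(np.load(n+".npz")); m=np.zeros((400,640),bool); m[w[0]:w[1],w[2]:w[3]]=1
    P,u,v=cloud(c,m); L=(P[:,:2]-C)@R*1000; z=P[:,2]*1000
    k=(L[:,0]<-36)&(L[:,0]>-70)&(abs(L[:,1])<24)&(z>56)&(z<64); print(n,"lugtops",k.sum(),L[k].mean(0),L[k].min(0),L[k].max(0),z[k].mean())
    k=(abs(z-10)<2.5)&(abs(L).max(1)<90); H=hsv(c)[v,u]; b=(H[:,0]>100)&(H[:,0]<130)&(H[:,1]>100)&k
    print(" base",b.sum(),np.percentile(L[b],[1,99],axis=0).round(1).tolist())
    k=(z>52)&(z<82)&(L[:,0]<-30)&(L[:,0]>-75)&(abs(L[:,1])<30); print(" front high",k.sum(),L[k].mean(0).round(1),np.percentile(z[k],[5,50,95]).round(1))
c=dict(np.load("scene1.npz")); d=np.load("scene0.npz")
def W(x,y,z): return np.r_[C+R@np.array([x,y])/1000,z/1000]
o=cv2.resize(d["img"][140:200,265:335],None,fx=8,fy=8,interpolation=2)[:,:,::-1].copy()
for p in((-52,-17.5,44),(-67,-17.5,60),(-37,-17.5,60),(-67,-17.5,10),(-72,-75,10),(72,-75,10),(-72,75,10)):
    q=(proj(d,W(*p))[0]-[265,140]+.5)*8; cv2.drawMarker(o,tuple(int(i) for i in q),(0,255,255) if p[2]!=44 else (0,0,255),0,12,1)
t=dict(np.load("top0.npz")); o2=cv2.resize(t["img"][150:215,190:230],None,fx=5.5,fy=7.38,interpolation=2)[:480,:,::-1].copy()
for p in((-67,-17.5,60),(-37,-17.5,60),(-67,17.5,60),(-72,-75,10),(72,75,10),(-72,75,10)):
    q=(proj(t,W(*p))[0]-[190,150]+.5)*[5.5,7.38]; cv2.drawMarker(o2,tuple(int(i) for i in q),(0,255,255),0,12,1)
o2=o2[:480]; cv2.imwrite("pics/s4.png",np.hstack([o,np.pad(o2,((0,480-o2.shape[0]),(0,0),(0,0)))]))
E
```

```text
top0 lugtops 53 [-52.52604095  -4.69262666] [-64.49443126 -20.30842841] [-37.19217845  14.54736805] 60.210025002849726
 base 399 [[-66.1, -70.0], [67.7, 72.1]]
 front high 74 [-50.3  -6.2] [54.6 60.  68.6]
scene1 lugtops 42 [-55.57569587 -10.25008533] [-67.89295336 -23.85546464] [-37.83055087  12.83817446] 59.31629106673425
 base 204 [[-72.6, -76.7], [57.1, 66.9]]
 front high 118 [-54.4  -7. ] [54.2 67.8 75.4]
scene0 lugtops 46 [-53.24215811  -4.9103042 ] [-68.46652388 -22.79325993] [-39.65073779  16.30535849] 59.562334930777396
 base 229 [[-72.2, -76.3], [61.9, 69.4]]
 front high 78 [-50.6  -7.2] [53.2 59.2 80.1]
```

View pics/s4.png

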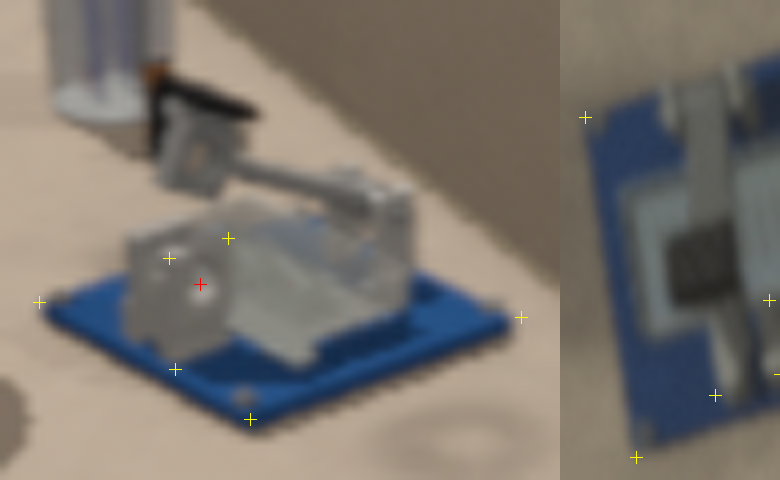

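The predicted base corners and hole centre (200,284) match the picture to within about 1 px, so I'll begin inserting in stages.

Call:
step_arm([
  [1, 0.01, 0, 0, 0],
  [1, 0.02, 0, 0, 0],
  [1, 0.026, 0, 0, 0],
  [1, 0.03, 0, 0, 0],
  [1, 0.034, 0, 0, 0],
  [1, 0.038, 0, 0, 0],
  [1, 0.038, 0, 0, 0],
  [1, 0.038, 0, 0, 0],
])

```text
time: 9.35
tool_pos: [0.4504, 0.1123, 0.0417]
tool_rot: [3.142, -0.0, 1.806]
contact_force: [0.5, 0.3, -1.6]
opening: 0.0254
grip_force: 44.9
```

Call:
step_arm([
  [1, 0.003, 0, 0, 0],
  [1, 0.006, 0, 0, 0],
  [1, 0.009, 0, 0, 0],
  [1, 0.012, 0, 0, 0],
  [1, 0.012, 0, 0, 0],
])

```text
time: 9.98
tool_pos: [0.4474, 0.1243, 0.0417]
tool_rot: [3.142, -0.0, 1.806]
contact_force: [0.4, -0.5, -1.2]
opening: 0.0254
grip_force: 44.9
```

Call:
step_arm([
  [1, 0.004, 0, 0, 0],
  [1, 0.008, 0, 0, 0],
  [1, 0.012, 0, 0, 0],
  [1, 0.016, 0, 0, 0],
  [1, 0.02, 0, 0, 0],
  [1, 0.02, 0, 0, 0],
])

```text
time: 10.72
tool_pos: [0.4428, 0.1438, 0.0417]
tool_rot: [3.142, -0.0, 1.806]
contact_force: [0.1, -0.2, -0.4]
opening: 0.0252
grip_force: 44.9
```

Call:
step_arm([
  [1, 0.004, 0, 0, 0],
  [1, 0.008, 0, 0, 0],
  [1, 0.012, 0, 0, 0],
  [1, 0.015, 0, 0, 0],
  [1, 0.017, 0, 0, 0],
  [1, 0.019, 0, 0, 0],
  [1, 0.019, 0, 0, 0],
])

```text
time: 11.6
tool_pos: [0.4384, 0.162, 0.0417]
tool_rot: [3.142, -0.0, 1.806]
contact_force: [1.0, -0.6, -0.5]
opening: 0.0255
grip_force: 44.9
```

```bash
python3 - <<'E'
from h import *
from cell import *
a=read_camera("scene")
o=cv2.resize(a["img"][140:200,265:345],(800,600),interpolation=cv2.INTER_CUBIC)
cv2.imwrite("pics/s5.png",o[:,:,::-1]); s=observe(); print(s["tool_pos"],s["contact_force"],s["torque"])
E
```

```text
[0.43841884 0.16195625 0.04172209] [-0.23756278 -0.3713353  -1.25347634] [-0.07255929  0.00884769 -0.01882729]
```

View pics/s5.png

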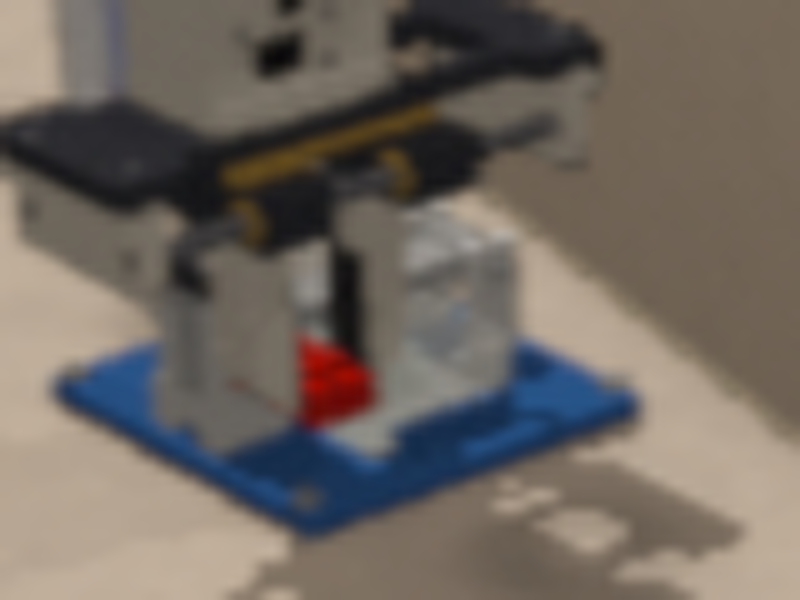

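The block (crop 335,385) is close to the right lug with no side load. I'll push on until contact.

Call:
step_arm([
  [1, 0.0015, 0, 0, 0],
  [1, 0.003, 0, 0, 0],
  [1, 0.0045, 0, 0, 0],
  [1, 0.005, 0, 0, 0],
  [1, 0.005, 0, 0, 0],
])

```text
time: 12.28
tool_pos: [0.4384, 0.163, 0.0419]
tool_rot: [-3.142, 0.006, 1.808]
contact_force: [3.2, -24.0, 1.0]
opening: 0.0255
grip_force: 44.9
```

Call:
step_arm([
  [1, -0.003, 0, 0, 0],
  [1, -0.003, 0, 0, 0],
  [0.2, -0.003, 0, 0, 0],
  [-0.1, -0.003, 0, 0, 0],
  [-0.1, -0.003, 0, 0, 0],
  [-0.1, -0.003, 0, 0, 0],
  [-0.1, -0.003, 0, -0.02, 0],
  [-0.1, -0.003, 0, -0.05, 0],
  [-0.1, -0.01, 0, -0.1, 0],
  [-0.1, -0.06, 0, -0.13, 0],
  [-0.1, -0.12, 0, -0.15, 0],
  [-0.1, -0.18, 0, -0.15, 0],
  [-0.1, -0.23, 0, -0.15, 0],
  [-0.1, -0.23, 0, -0.15, 0],
  [-0.1, -0.23, 0, -0.15, 0],
])

```text
time: 14.15
tool_pos: [0.4904, -0.0563, 0.1914]
tool_rot: [-3.141, -0.001, 1.805]
contact_force: [0.3, 0.6, -0.2]
opening: 0.051
grip_force: 0.0
```

```bash
python3 - <<'E'
from h import *
from cell import *
a=read_camera("scene"); b=read_camera("top")
o=np.zeros((480,800,3),np.uint8)
o[:,:480]=cv2.resize(a["img"][145:205,270:330],(480,480),interpolation=cv2.INTER_CUBIC)
o[:,480:]=cv2.resize(b["img"][150:215,195:255],(320,347),interpolation=cv2.INTER_CUBIC)[:347].copy() if 0 else np.pad(cv2.resize(b["img"][150:215,195:255],(320,347)),((0,133),(0,0),(0,0)))
cv2.imwrite("pics/s6.png",o[:,:,::-1]); s=observe(); print(s["time"],s["tool_pos"],s["contact_force"])
yaw=.236; C=np.array([.477,.2235]); R=np.array([[np.cos(yaw),-np.sin(yaw)],[np.sin(yaw),np.cos(yaw)]])
H=hsv(b);h,q,v=[H[...,i].astype(int) for i in range(3)]
for ar,ce,k in comps(((h<8)|(h>172))&(q>120)&(v>40)):
    P,u,w=cloud(b,k); L=(P[:,:2]-C)@R*1000
    if abs(L).max()<150: print(ar,L.mean(0),L.min(0),L.max(0),P[:,2].mean())
E
```

```text
14.25 [ 0.49045712 -0.05558103  0.1916327 ] [ 0.1619789   0.18965991 -0.8146281 ]
```

View pics/s6.png

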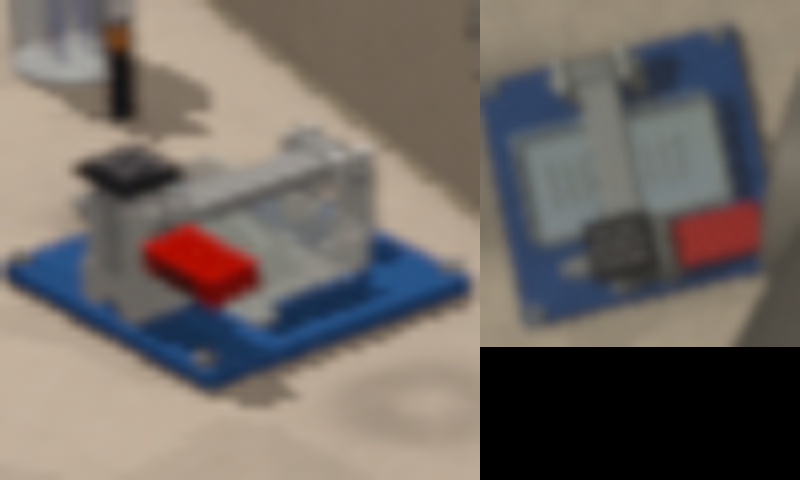

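The bar is down and the tip shows on the left (crop 570,265). The red block sits against the right lug (675,240), and the arm is clear.

```bash
python3 -c "
from cell import *
print(hand_in())"
```

```text
the job is handed in; nothing more can be done
None
```

I handed the job in at about 14 s on the robot clock: the bar is pressed down, the small red pin is through all three holes with its handle against the right lug, and the gripper has let go and is clear; I saw no verdict.

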